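# Dock the charger under the low garage shelf and switch it on

### The job

Slide the silver battery charger, switch end towards the robot, under the low steel shelf between the two yellow guide rails until you feel it firmly press back the sprung contact block hidden in there, without ramming it, and leave it bearing on the block. Then slide the small red switch in the recessed slot on its top fully to the left (switched on). Leave the shelf and everything else as they stand.

Things in the scene. Friction and masses are not known exactly. Their poses are not given: they have to be found in the camera images.
- charger: silver metal battery charger, a box 110 mm (its x) by 68 mm (its y) by 46 mm high, 0.5 to 0.9 kg, loose on the bench in front of the shelf; origin: centre of its underside; its -x end is the front (switch) end towards the robot, its +x end goes under the shelf first. Its friction on the bench takes 2 to 10 N to overcome.
- slot (a point): centre of the black floor of the recessed switch slot in the charger's top: 18 mm (charger x) by 60 mm (charger y), 5 mm deep, open only upward; centred at charger x = -40 mm, y = 0, floor 41 mm above the bench. Too narrow for a blunt fingertip held upright; a tilted one enters by its edge. Axes as the charger's
- switch_top (a point): centre of the top of the red switch, 12 mm (charger x) by 8 mm (charger y), standing on the slot's floor with its top flush with the charger's top (46 mm up). Off it is at charger y = +9 mm, so the slot right of it is free for a fingertip from y = -30 to +5 mm. It slides along charger +y (left seen from the robot) against about 1.5 N and stays where left
- switch (a joint): travel of the red switch, m: 0 off, 0.013 fully on (moved to charger +y)
- shelf: low steel shelf fixed on the bench; origin: on the bench surface under the middle of its front edge; x points inward, away from the robot, y to the left. Board 460 mm (y) by 200 mm (x), underside 54 mm and top 70 mm above the bench; end plates at y = +-228 mm
- cabinet_edge (a point): foot of the front of the black cabinet (two dark grey swing doors) bolted on the shelf over the bay: 200 mm wide (shelf y), from 70 to 145 mm above the bench, its front flush with the shelf's edge, pulls 4 mm proud. It keeps an upright gripper away from the docked charger's switch: lean the tool back
- bay_mouth (a point): same point as the shelf's origin, same axes. Two yellow rails 22 mm high at y = +-42 mm, 76 mm clear, from x = 20 to 130 mm, mouths flared to about 96 mm at x = 0. Between them, unseen, a rubber block on a spring meets the charger's back when its origin is at x = 1 to 13 mm (varies: feel it; 42 to 54 mm stays out). It yields 12 mm at 1 N per mm. Press till your push is 8 to 11 N above sliding friction; 25 N is ramming
- jar: amber glass jar with a closed dark screw lid, 64 mm across, 100 mm tall, standing on the shelf board left or right of the cabinet; origin: centre of its underside
- tin: can with a blue label, 60 mm across, 90 mm tall, standing on the shelf board on the other side of the cabinet; origin: centre of its underside
- torch: yellow plastic torch lying on the bench left or right of the charger, 165 mm long along its x, 52 mm high; origin under it
- spreader: stainless battery-terminal spreader (like pliers) lying flat on the bench left or right of the charger, 165 mm long along its x, 13 mm high; origin under it
- wrench: steel wrench lying on the bench at the far left
- fusebox: small cardboard box 90 x 60 x 35 mm on the bench at the right; origin: centre of its underside
Mind the look-alikes: they are no part of the job. Leave any turquoise look-alike of the charger alone.

How it is judged (in metres and radians):
On the way, in this order (a step that is already met when the one before it is completed fails the run):
1. the charger stands in line between the rails and presses on the hidden contact block with at least 3 N, the switch still off (x of charger in the frame of shelf above -0.003 m and y of charger in the frame of shelf between -0.008 and 0.008 m and angle between the x axis of charger and the x axis of shelf, either way round below 0.12 rad and angle between charger's own z axis and vertical below 0.05 rad and contact force between charger and shelf above 3 N and value of joint switch below 0.005 m), for 0.2 s.
2. the switch is slid on while the charger is docked (x of charger in the frame of shelf above -0.003 m and y of charger in the frame of shelf between -0.008 and 0.008 m and angle between the x axis of charger and the x axis of shelf, either way round below 0.12 rad and angle between charger's own z axis and vertical below 0.05 rad and value of joint switch above 0.0105 m), for 0.1 s.
At the end, for the whole second after the job is handed in: The charger stands at rest flat on the bench in line between the rails (within 8 mm sideways and 0.12 rad of the shelf's x), still bearing on the hidden sprung block (over 0.5 N), and its switch is on (beyond 10.5 of 13 mm) (all of step 2 and contact force between charger and shelf above 0.5 N and linear speed of charger below 0.01 m/s); the robot touches nothing.
It fails at once if the charger is rammed against the block or the shelf (over 25 N) (contact force between charger and shelf above 25 N).
It fails at once if one of the other things is disturbed (moved over 15 mm) (distance of any of jar, tin, torch, spreader, wrench, fusebox from where it was at the start of the episode above 0.015 m).
It fails at once if the robot strikes the shelf or its cabinet (over 30 N) (contact force between the arm and shelf above 30 N).
It also fails if it takes over 69 s, if anything falls off the work surface, if the arm or the gripper's body presses on something with over 40 N, if the wrist force passes 120 N, or if a joint passes its speed limit or range.

### The arm

A 7-joint arm with a two-finger parallel gripper is mounted at the origin on the work surface. World frame = base frame: x ahead of the robot, y to its left, z up, the work surface at z = 0. Lengths are in mm, angles in rad, forces in N, time in s.
With the tool pointing down it reaches from about 400 to 875 mm from the base axis. Payload 4.4 kg.
Tool frame: the origin (TCP) lies on the centre line of the jaws, within the pads' length; the fingertips stand 19 mm ahead of it and the grasp point (between the pads) is the TCP; z points along the fingers, y is the line along which they close (so a half turn about z gives the same grasp; the last joint's range is limited). The gripper opens to 85 mm and grips with 20 to 120 N. Pads are 22 mm wide; open, the fingers measure 114 mm over their backs; the gripper's body (76 mm by 85 mm) begins 54 mm behind the grasp point. The pads swing forward as they close: fully open they stand 13 mm farther back than shut.
Start: joints at [-1.262, 0.628, 0.038, 1.517, -0.027, 0.996, -0.02], TCP at [237.934, 604.901, 250.313] pointing down, gripper open.
Joint ranges: [-3.06, 3.06], [-0.37, 2.12], [-1.25, 1.32], [0.18, 2.47], [-1.1, 4.24], [0.23, 1.98], [-2.94, 2.94]. Speed limits (rad/s): [2.57, 2.57, 3.14, 3.14, 3.14, 3.14, 3.14].

### API

Orientations are given as [roll, pitch, yaw] about the fixed x, y, z axes, in that order (R = Rz(yaw) Ry(pitch) Rx(roll)).
In Python, from cell import ctrl, viewer, silhouettes gives the robot as it stands.
- The arm moves only by the shell command python3 -m creep 'ROWS'. ROWS is JSON, a list of rows, each an object with "jaw": the gripper command: -1 is shut, 1 is fully open, values between are in proportion; "xyz": the shift along the tool's x, y, z in mm, a list of three; "angular": the turn, a rotation vector about the tool's x, y, z in rad, a list of three. In form: [{"jaw": jaw, "xyz": [tx, ty, tz], "angular": [rx, ry, rz]}, ...]. A call has 1 to 12 rows; each row is the pose to reach, as a shift and turn from the pose commanded when the call began, along the tool's axes at that moment; what a row does not reach only later rows make up. A row lasts 1/8 s, in which the tool goes at most 62.5 mm and 10.7 degrees, less where a joint would pass 70% of its speed; a pose out of reach is approached as far as the arm can. A call with a gripper value outside its range is refused whole. The fingers move at their own pace and stop on an object; the grip force is fixed at half the most. Time passes only in rows, so rows that repeat a pose let the fingers close. It gives the time, the measured TCP pose, the force, the opening and the grip force at its end, in the units of the state.
- ctrl.read_state(): the state, without advancing time (a new reading comes with each control period).
- viewer.get_image(name): name is "scene" or "top" or "wrist"; returns (picture, depth): 384x512x3 uint8, red, green, blue; 384x512 float32, mm along the optical axis (not along the pixel's ray), 0 where there is no reading.
- viewer.camera_model(name): a dict with "fx", "fy", "cx", "cy" (pixels), "T" (4x4, takes a point from camera to world coordinates). Camera axes: x right, y down, z forward; pixel columns grow to the right and rows downward; lengths in mm; the calibration is good to about 2 mm. A picture is of the moment at which its call begins: read the wrist's pose just before it. camera_model takes no time and is no camera call; for the wrist camera it gives the pose at the moment of the call.
- ctrl.finish_job(): hands the job in; it is judged then, once.
Trained networks look in the newest picture that a camera, given by its name, has taken for a name from the list of things; names that differ only in an ending like _2 or _b are one class to them, and where a whole thing is asked for, a point or a joint stands for the part that bears it (a point fixed in the world has none). Each returns a list of dicts, best first, with "score" (0 to 1); they miss things now and then, are a little off and sometimes report something else, mostly with a low value. They report only what shows in the picture. A call takes as long as a camera call. They do not tell look-alikes from the thing itself.
- silhouettes(camera, target): "pixels" (384x512 bool, what is visible of it) and "xy" ([column, row] in pixels, amid what is visible of it).
The state is a dict: "clock": time; "qpos": joint angles; "qd": joint speeds; "tau": joint torques, N m; "eef_pos": TCP position; "tool_rot": TCP orientation; "force": force on the tool from outside, world axes, zero at the start; "torque": the same for the moment, N m; "width": finger opening in mm; "gripper_force": force on a finger pad.
Only numpy, scipy, OpenCV 4.12 (cv2) and the standard library are available. Lean on these libraries where they do the work, as an engineer would, in place of code of your own. Each camera call takes 0.05 s, during which the arm holds its last target. There are 200 camera calls.

## Working session

There is one attempt and no reset: what is moved stays moved. The work goes in short steps, Python scripts to look and compute and a shell command to move; the robot and the scene stay as the last step left them, time stands still between calls to the robot, and variables do not carry over. Pictures are saved under pics/ and viewed, at most 10 in all, crops included, and the job is handed in when it is done.

```bash
mkdir -p pics; ls; cat > h.py <<'E'
import numpy as np, cv2
from cell import ctrl, viewer, silhouettes
def cloud(name):
    im,d=viewer.get_image(name); m=viewer.camera_model(name)
    v,u=np.mgrid[:384,:512]
    P=np.stack([(u-m['cx'])/m['fx']*d,(v-m['cy'])/m['fy']*d,d,np.ones_like(d)],-1)@np.array(m['T']).T
    P=P[...,:3]; P[d<=0]=np.nan
    return im,P
def save(im,n): cv2.imwrite('pics/'+n,im[...,::-1])
E
python3 - <<'E'
from h import *
print(ctrl.read_state())
a,P=cloud('top'); b,_=cloud('scene')
save(a,'top0.png');save(b,'scene0.png')
for n in ['charger','switch_top','slot','shelf']:
    for r in silhouettes('top',n)[:3]:
        p=P[r['pixels']]; print(n,r['score'],r['xy'],r['pixels'].sum(),np.nanmedian(p,0).round(0))
E
```

```text
pics
{'clock': 0.0, 'qpos': array([-1.26180718,  0.62934294,  0.0384214 ,  1.51834766, -0.02699583,
        0.9963085 , -0.0199802 ]), 'qd': array([-0.00094133,  0.00079951, -0.00080974, -0.00074725, -0.00045544,
       -0.00044033,  0.00178152]), 'tau': array([ 4.79280498e-04, -5.63407302e+01,  1.22685716e+00, -1.93441290e+01,
        1.11176298e-02,  1.04139297e-02,  8.92335891e-06]), 'eef_pos': array([237.69896393, 604.3537392 , 249.39725389]), 'tool_rot': array([-3.13970363e+00,  1.58244876e-05,  2.76684269e+00]), 'force': array([-0.52058227, -0.12646222, -0.38498799]), 'torque': array([ 0.01273856,  0.01370965, -0.00909845]), 'gripper_force': 0.0, 'width': 85.36803216657196}
charger 0.96 [286.7, 228.7] 622 [ 432. -106.   45.]
charger 0.65 [239.3, 220.0] 553 [478.  65.  46.]
charger 0.63 [203.8, 219.5] 649 [478. 199.  45.]
switch_top 0.37 [343.1, 236.8] 492 [ 402. -320.   41.]
slot 0.77 [285.7, 230.8] 612 [ 432. -106.   45.]
slot 0.73 [207.1, 216.7] 629 [478. 198.  46.]
shelf 0.84 [244.6, 151.3] 6405 [694.  51.  74.]
```

View pics/top0.png

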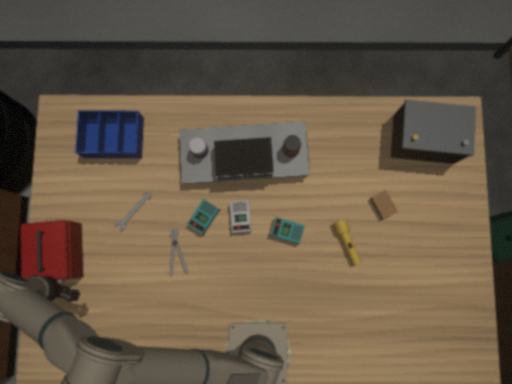

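View pics/scene0.png

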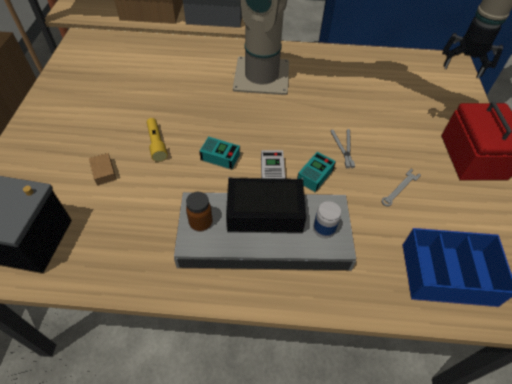

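The silver charger is at about (239,217) in the top view, between the two turquoise look-alikes at (204,217) and (287,231). The shelf's front edge runs from (181,184) to (308,177), with the cabinet in its middle. Next I'll measure the poses.

```bash
cat > pose.py <<'E'
from h import *
a,P=cloud('top'); X,Y,Z=P[...,0],P[...,1],P[...,2]
rs=silhouettes('top','charger')
def rect(m,n):
    p=P[m][:,:2].astype(np.float32); c,s,t=cv2.minAreaRect(p); print(n,len(p),np.round(c,1),np.round(s,1),round(t,2),np.median(P[m][:,2]).round(1)); return c
for r in rs:
    if abs(r['xy'][0]-239)<12:
        m=r['pixels']&(Z>38)&(Z<52); rect(m,'charger')
        mm=cv2.dilate(m.astype(np.uint8),np.ones((5,5)))>0
        red=mm&(a[...,0]>1.5*a[...,1].astype(int))&(a[...,0]>70); print('red',red.sum(),P[red].mean(0) if red.any() else '')
m=(Z>62)&(Z<78)&(X>520)&(Y<250)&(Y>-180)&(X<850)
rect(m,'shelf board')
# front edge: for each column the lowest board pixel
vs,us=np.nonzero(m); e=[]
for u in np.unique(us):
    v=vs[us==u].max(); e.append(P[v,u])
e=np.array(e); k=np.polyfit(e[:,1],e[:,0],1)
for _ in range(4):
    g=abs(e[:,0]-np.polyval(k,e[:,1]))<6; k=np.polyfit(e[g,1],e[g,0],1)
print('front x=k0*y+k1',k,g.sum(),len(e),'yaw',-np.arctan(k[0]))
m=(Z>135)&(Z<155)&(X>520)&(Y<250)&(Y>-180)&(X<850); rect(m,'cabinet')
big=cv2.resize(a[160:260,180:320],None,fx=5.6,fy=5.6,interpolation=cv2.INTER_CUBIC); save(big,'crop0.png')
E
python3 pose.py
```

```text
charger 517 [480.8  64.7] [110.   69.1] 5.08 45.9
red 11 [442.50286988  73.05700849  42.44697768]
shelf board 3230 [713.5  40.4] [203.3 432.6] 4.25 70.4
front x=k0*y+k1 [-7.36120184e-02  6.16959402e+02] 112 120 yaw 0.07347948782179319
cabinet 2199 [677.1  42.7] [134.  384.6] 3.54 146.3
```

View pics/crop0.png

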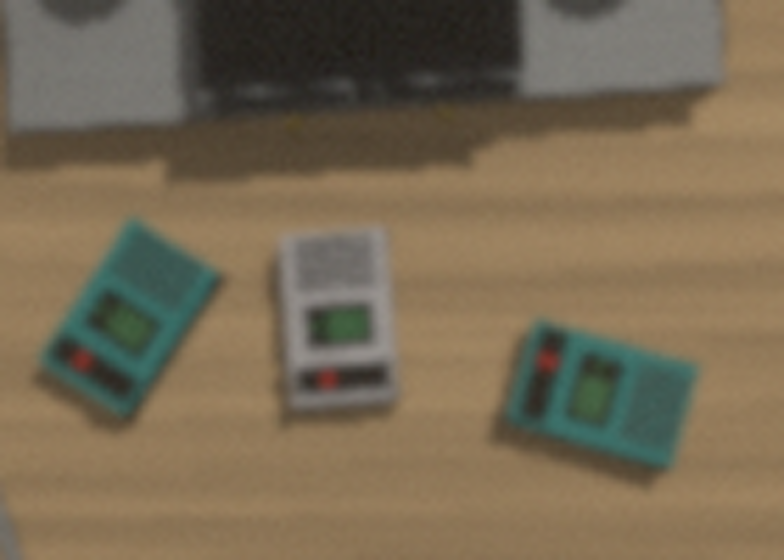

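The crop shows the silver charger's slot and red switch at its robot-side end, at (330,378). The two yellow rail mouths are at (295,122) and (447,113). I'll refine the bay centre from the rail tips and the ends of the shelf.

```bash
python3 - <<'E'
from h import *
a,P=cloud('top'); X,Y,Z=P[...,0],P[...,1],P[...,2]
yaw=.0735; ex=np.array([np.cos(yaw),np.sin(yaw)]); ey=np.array([-ex[1],ex[0]])
xs=P[...,:2]@ex; ys=P[...,:2]@ey
m=(Z>62)&(Z<78)&(X>560)&(X<850)&(abs(Y)<420)
for lo,hi in((640,690),(740,780)):
    q=ys[m&(xs>lo)&(xs<hi)]; q=q[abs(q-40-5)<320]; print('ends',q.min(),q.max(),(q.min()+q.max())/2)
print('depth',np.percentile(xs[m],[0.5,1,99,99.5]))
c=(Z>135)&(Z<150)&(xs>600)&(abs(ys-5)<140); print('cab y',np.percentile(ys[c],[1,5,95,99]),'x',np.percentile(xs[c],[1,5,50]))
h=cv2.cvtColor(a,cv2.COLOR_RGB2HSV)
sub=np.zeros(Z.shape,bool); sub[176:190,220:275]=1
y=sub&(h[...,0]>15)&(h[...,0]<35)&(h[...,1]>170)
n,l,s,cc=cv2.connectedComponentsWithStats(y.astype(np.uint8))
for i in range(1,n): print('yellow',s[i],cc[i],P[l==i].mean(0).round(1), ys[l==i].mean().round(1))
r=[r for r in silhouettes('top','charger') if abs(r['xy'][0]-239)<12]
for q in r:
    k=q['pixels']&(Z>38)&(Z<52); p=P[k][:,:2]; print('charger mean',p.mean(0), (p-[0,0]).mean(0)@ey, np.degrees(np.arctan2(*np.linalg.eigh(np.cov(p.T))[1][::-1,1])))
s=ctrl.read_state(); print(s['eef_pos'],s['tool_rot'],s['clock'])
E
```

```text
ends -227.54211846146512 231.6533118792779 2.0555967089063927
ends -227.94466492203 232.43962997083733 2.247482524403665
depth [614.14146486 614.78793757 812.97907373 813.81576831]
cab y [-96.12118988 -89.30344531  94.58506325 101.72296571] x [615.70163578 619.73791148 678.90844895]
charger mean [479.67170876  65.41043445] 30.009696552602843 -176.83898993741477
[237.90758118 604.87224935 250.25482266] [-3.14148734e+00 -3.19938205e-05  2.76679566e+00] 0.5
```

```bash
python3 -m creep '[{"jaw":1,"xyz":[-389,-431,60],"angular":[0,0,-0.448]},{"jaw":1,"xyz":[-389,-431,60],"angular":[0,0,-0.448]},{"jaw":1,"xyz":[-389,-431,60],"angular":[0,0,-0.448]},{"jaw":1,"xyz":[-389,-431,60],"angular":[0,0,-0.448]},{"jaw":1,"xyz":[-389,-431,60],"angular":[0,0,-0.448]},{"jaw":1,"xyz":[-389,-431,60],"angular":[0,0,-0.448]},{"jaw":1,"xyz":[-389,-431,60],"angular":[0,0,-0.448]},{"jaw":1,"xyz":[-389,-431,60],"angular":[0,0,-0.448]},{"jaw":1,"xyz":[-389,-431,60],"angular":[0,0,-0.448]},{"jaw":1,"xyz":[-389,-431,60],"angular":[0,0,-0.448]},{"jaw":1,"xyz":[-389,-431,60],"angular":[0,0,-0.448]},{"jaw":1,"xyz":[-389,-431,60],"angular":[0,0,-0.448]}]'; python3 - <<'E'
from h import *
s=ctrl.read_state(); print(s['qpos'].round(2))
a,P=cloud('wrist'); save(a,'w0.png')
for n in ('charger','switch_top'):
  for r in silhouettes('wrist',n)[:2]:
    p=P[r['pixels']]; p=p[p[:,2]>36]; print(n,r['score'],r['xy'],len(p), np.round(cv2.minAreaRect(p[:,:2].astype(np.float32))[0:3:2][0],1),cv2.minAreaRect(p[:,:2].astype(np.float32))[1:],np.median(p,0).round(1))
E
```

```text
clock: 2.0
eef_pos: [441.9, 62.7, 190.5]
tool_rot: [3.141, 0.0, -3.067]
force: [-0.1, 0.5, -0.0]
width: 85.7
gripper_force: 0.0
[-0.14  0.44 -0.08  2.13  0.06  0.58  1.37]
charger 0.77 [81.1, 150.8] 9083 [ 431.8 -104.4] ((111.25092315673828, 69.90178680419922), 74.03429412841797) [ 428.9 -103.9   45.6]
charger 0.65 [250.7, 208.1] 7049 [480.   65.8] ((111.06070709228516, 68.88346099853516), 5.231471538543701) [473.3  65.1  45.7]
switch_top 0.45 [261.6, 181.2] 112 [440.   71.8] ((14.369989395141602, 7.6470746994018555), 4.447938919067383) [439.1  71.8  45.5]
switch_top 0.42 [419.2, 199.0] 132 [449.9 229.3] ((8.139451026916504, 12.046297073364258), 60.11296463012695) [449.4 228.5  45.4]
```

View pics/w0.png

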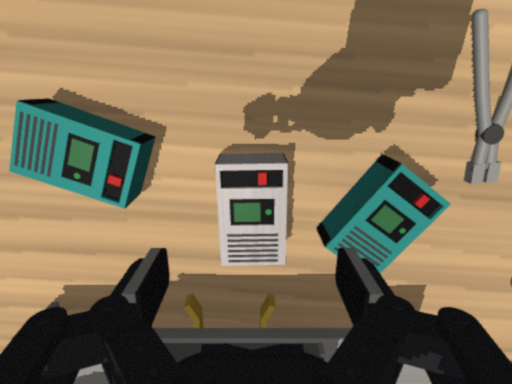

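```bash
python3 - <<'E'
from h import *
a,P=cloud('wrist'); h=cv2.cvtColor(a,cv2.COLOR_RGB2HSV)
y=((h[...,0]>15)&(h[...,0]<32)&(h[...,1]>200)); y[:285]=0;y[335:]=0
n,l,s,c=cv2.connectedComponentsWithStats(y.astype(np.uint8))
ex=np.array([np.cos(.0735),np.sin(.0735)]); ey=np.array([-ex[1],ex[0]])
for i in range(1,n):
    if s[i][4]>20:
        p=P[l==i]; p=p[p[:,2]>17]; q=p[:,:2]; xs=q@ex; ys=q@ey
        print(s[i],len(p),p[:,2].mean(),'xs',xs.min(),xs.max(),[ (round(ys[abs(xs-t)<1.5].min(),1),round(ys[abs(xs-t)<1.5].max(),1)) for t in (618,622,626,630) if (abs(xs-t)<1.5).any()])
E
python3 -m creep '[{"jaw":1,"xyz":[0,0,60],"angular":[0,0,0]},{"jaw":1,"xyz":[0,0,120],"angular":[0,0,0]},{"jaw":1,"xyz":[0,0,162],"angular":[0,0,0]},{"jaw":1,"xyz":[0,0,162],"angular":[0,0,0]},{"jaw":-0.2,"xyz":[0,0,162],"angular":[0,0,0]},{"jaw":-0.2,"xyz":[0,0,162],"angular":[0,0,0]},{"jaw":-0.2,"xyz":[0,0,162],"angular":[0,0,0]},{"jaw":-0.2,"xyz":[0,0,162],"angular":[0,0,0]},{"jaw":-0.2,"xyz":[0,0,162],"angular":[0,0,0]}]'
```

```text
clock: 3.32
eef_pos: [442.0, 61.4, 28.4]
tool_rot: [-3.141, -0.0, -3.068]
force: [0.9, -0.9, -8.7]
width: 66.9
gripper_force: 69.2
```

```bash
python3 - <<'E'
from h import *
from scipy.spatial.transform import Rotation as R
s=ctrl.read_state(); print(s['eef_pos'],s['force'],s['tool_rot'])
def T(p,r):
    M=np.eye(4); M[:3,:3]=R.from_euler('xyz',r).as_matrix(); M[:3,3]=p; return M
m=viewer.camera_model('wrist'); C=np.linalg.inv(T(s['eef_pos'],s['tool_rot']))@m['T']
W=T([441.9,62.7,190.5],[3.141,0,-3.067])@C
im=cv2.imread('pics/w0.png')[...,::-1].copy(); h=cv2.cvtColor(im,cv2.COLOR_RGB2HSV)
y=((h[...,0]>17)&(h[...,0]<32)&(h[...,1]>150)); y[:285]=0;y[335:]=0; y[:,:170]=0; y[:,290:]=0
n,l,st,c=cv2.connectedComponentsWithStats(y.astype(np.uint8))
ex=np.array([np.cos(.0735),np.sin(.0735)]); ey=np.array([-ex[1],ex[0]])
def back(u,v,z):
    d=W[:3,:3]@[(u-m['cx'])/m['fx'],(v-m['cy'])/m['fy'],1]; return W[:3,3]+d*(z-W[2,3])/d[2]
print('check charger switch',back(261.6,181.2,46))
for i in range(1,n):
    if st[i][4]>30:
        print(st[i])
        vv,uu=np.nonzero(l==i)
        for v in range(vv.min(),vv.max()+1,4):
            e=[back(u,v,22)[:2] for u in (uu[vv==v].min(),uu[vv==v].max())]
            print(v,[ (round(q@ex,1),round(q@ey,1)) for q in e])
print(im[308,193],h[308,193])
E
```

```text
[442.04256633  61.4482215   28.37251124] [ 0.92150181 -0.89683624 -8.72396835] [-3.14120346e+00 -1.05688446e-04 -3.06819037e+00]
check charger switch [441.26938698  72.08372746  46.        ]
[184 294  19  34 382]
294 [(np.float64(594.3), np.float64(-42.3)), (np.float64(594.3), np.float64(-41.1))]
298 [(np.float64(600.1), np.float64(-47.5)), (np.float64(600.1), np.float64(-37.9))]
302 [(np.float64(605.9), np.float64(-49.1)), (np.float64(605.9), np.float64(-34.7))]
306 [(np.float64(611.8), np.float64(-52.0)), (np.float64(611.8), np.float64(-32.6))]
310 [(np.float64(617.8), np.float64(-50.0)), (np.float64(617.8), np.float64(-31.7))]
314 [(np.float64(623.9), np.float64(-46.8)), (np.float64(623.9), np.float64(-32.0))]
318 [(np.float64(630.0), np.float64(-43.5)), (np.float64(630.0), np.float64(-32.4))]
322 [(np.float64(636.2), np.float64(-41.4)), (np.float64(636.2), np.float64(-32.7))]
326 [(np.float64(642.5), np.float64(-41.8)), (np.float64(642.5), np.float64(-31.8))]
[260 294  15  34 311]
294 [(np.float64(594.2), np.float64(50.8)), (np.float64(594.2), np.float64(52.0))]
298 [(np.float64(600.0), np.float64(47.4)), (np.float64(600.0), np.float64(55.8))]
302 [(np.float64(605.9), np.float64(45.0)), (np.float64(605.9), np.float64(57.1))]
306 [(np.float64(611.8), np.float64(41.5)), (np.float64(611.8), np.float64(57.3))]
310 [(np.float64(617.8), np.float64(40.3)), (np.float64(617.8), np.float64(56.2))]
314 [(np.float64(623.9), np.float64(41.6)), (np.float64(623.9), np.float64(52.7))]
318 [(np.float64(630.0), np.float64(41.7)), (np.float64(630.0), np.float64(49.1))]
322 [(np.float64(636.2), np.float64(41.7)), (np.float64(636.2), np.float64(48.0))]
326 [(np.float64(642.4), np.float64(40.6)), (np.float64(642.4), np.float64(48.1))]
[83 67 26] [ 22 175  83]
```

```bash
python3 -m creep '[{"jaw":-0.2,"xyz":[-10,-5,0],"angular":[0,0,0]},{"jaw":-0.2,"xyz":[-20,-12,0],"angular":[0,0,0]},{"jaw":-0.2,"xyz":[-30,-19,0],"angular":[0,0,0]},{"jaw":-0.2,"xyz":[-40,-24.6,0],"angular":[0,0,0]},{"jaw":-0.2,"xyz":[-50,-24.6,0],"angular":[0,0,0]},{"jaw":-0.2,"xyz":[-60,-24.6,0],"angular":[0,0,0]},{"jaw":-0.2,"xyz":[-70,-24.6,0],"angular":[0,0,0]}]'; python3 -m creep '[{"jaw":-0.2,"xyz":[-5,0,0],"angular":[0,0,0]},{"jaw":-0.2,"xyz":[-10,0,0],"angular":[0,0,0]},{"jaw":-0.2,"xyz":[-15,0,0],"angular":[0,0,0]},{"jaw":-0.2,"xyz":[-20,0,0],"angular":[0,0,0]}]'
```

```text
clock: 4.2
eef_pos: [514.3, 42.4, 28.2]
tool_rot: [3.141, -0.0, -3.068]
force: [-0.2, -0.2, -7.6]
width: 67.1
gripper_force: 69.6
clock: 4.7
eef_pos: [533.8, 43.5, 28.2]
tool_rot: [-3.142, -0.0, -3.068]
force: [0.1, 0.1, -8.2]
width: 67.2
gripper_force: 69.6
```

```bash
python3 pose.py; python3 - <<'E'
from h import *
b,_=cloud('wrist'); save(b,'w1.png')
E
```

```text
shelf board 3220 [672.2  37.1] [284.9 431.8] 4.1 70.3Traceback (most recent call last):
  File "pose.py", line 19, in <module>
    g=abs(e[:,0]-np.polyval(k,e[:,1]))<6; k=np.polyfit(e[g,1],e[g,0],1)
                                            ~~~~~~~~~~^^^^^^^^^^^^^^^^^
    raise TypeError("expected non-empty vector for x")
TypeError: expected non-empty vector for x
```

View pics/w1.png

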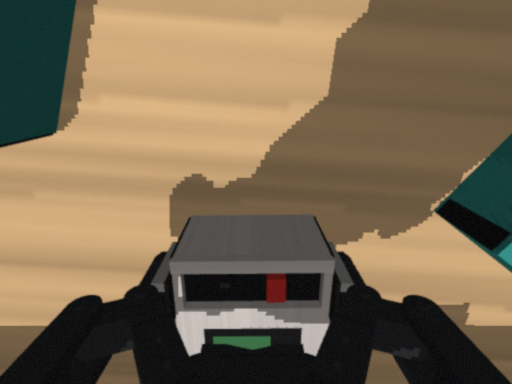

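The charger is still gripped square, with the slot and red switch at (276,288). It seems to be carried just clear of the bench, since the force reads about -8 N in z. I'll move it a little further into the rails, lower it and release.

```bash
python3 -m creep '[{"jaw":-0.2,"xyz":[-5,0,0],"angular":[0,0,0]},{"jaw":-0.2,"xyz":[-10,0,0],"angular":[0,0,0]},{"jaw":-0.2,"xyz":[-14,0,0],"angular":[0,0,0]},{"jaw":-0.2,"xyz":[-14,0,0],"angular":[0,0,0]}]'; python3 -m creep '[{"jaw":-0.2,"xyz":[0,0,0.6],"angular":[0,0,0]},{"jaw":-0.2,"xyz":[0,0,0.6],"angular":[0,0,0]}]'
```

```text
clock: 5.35
eef_pos: [548.1, 44.5, 28.3]
tool_rot: [3.141, 0.001, -3.069]
force: [-0.1, -0.8, -9.0]
width: 67.0
gripper_force: 69.6
clock: 5.6
eef_pos: [547.3, 44.4, 27.6]
tool_rot: [-3.141, -0.001, -3.068]
force: [0.6, 0.0, -9.5]
width: 67.2
gripper_force: 69.6
```

```bash
python3 -m creep '[{"jaw":-0.2,"xyz":[0,0,0.7],"angular":[0,0,0]},{"jaw":-0.2,"xyz":[0,0,0.7],"angular":[0,0,0]}]';python3 -m creep '[{"jaw":-0.2,"xyz":[0,0,0.7],"angular":[0,0,0]},{"jaw":-0.2,"xyz":[0,0,0.7],"angular":[0,0,0]}]'
```

```text
clock: 5.85
eef_pos: [547.5, 44.5, 27.2]
tool_rot: [-3.141, -0.0, -3.068]
force: [-1.5, -0.3, -4.6]
width: 67.3
gripper_force: 70.1
clock: 6.1
eef_pos: [547.4, 44.5, 27.0]
tool_rot: [-3.141, 0.0, -3.068]
force: [-4.4, -1.2, 5.6]
width: 67.5
gripper_force: 70.8
```

```bash
python3 -m creep '[{"jaw":1,"xyz":[0,0,-1],"angular":[0,0,0]},{"jaw":1,"xyz":[0,0,-1],"angular":[0,0,0]},{"jaw":1,"xyz":[0,0,-1],"angular":[0,0,0]},{"jaw":1,"xyz":[0,0,-40],"angular":[0,0,0]},{"jaw":1,"xyz":[0,0,-80],"angular":[0,0,0]},{"jaw":-1,"xyz":[25,0,-80],"angular":[0,0,0]},{"jaw":-1,"xyz":[54,0,-80],"angular":[0,-0.18,0]},{"jaw":-1,"xyz":[54,0,-80],"angular":[0,-0.36,0]},{"jaw":-1,"xyz":[54,0,-80],"angular":[0,-0.52,0]},{"jaw":-1,"xyz":[54,0,-80],"angular":[0,-0.52,0]},{"jaw":-1,"xyz":[54,0,-80],"angular":[0,-0.52,0]}]'; python3 - <<'E'
from h import *
s=ctrl.read_state(); print(s['qpos'].round(2))
a,P=cloud('wrist'); save(a,'w2.png')
for n in ('charger','switch_top'):
  for r in silhouettes('wrist',n)[:3]:
    p=P[r['pixels']]; p=p[(p[:,2]>42)&(p[:,2]<49)]
    if len(p)>20: print(n,r['score'],r['xy'],len(p), cv2.minAreaRect(p[:,:2].astype(np.float32)),p.min(0),p.max(0))
E
```

```text
clock: 7.48
eef_pos: [494.3, 14.5, 100.7]
tool_rot: [-3.031, 0.34, -3.056]
force: [-0.3, -0.2, -1.6]
width: 0.0
gripper_force: 0.0
[ 0.13  0.66 -0.45  2.36  1.95  0.45 -0.47]
charger 0.86 [486.7, 204.2] 2093 ((513.022216796875, 164.92372131347656), (69.02552795410156, 29.65519905090332), 29.059213638305664) [475.89895839 143.32768589  42.00833252] [536.29740043 194.09207982  47.22342994]
charger 0.84 [303.2, 235.1] 2339 ((556.18115234375, 52.09442901611328), (59.8614501953125, 56.952449798583984), 5.267745494842529) [524.41644094  21.1144025   42.00057607] [585.84527283  81.87650241  46.86004484]
charger 0.73 [88.8, 72.1] 15083 ((433.2033386230469, -90.22120666503906), (83.39678955078125, 69.9002685546875), 74.24488830566406) [ 392.94309421 -139.60761454   42.00122535] [477.09163432 -40.8227725   47.30229743]
switch_top 0.87 [117.8, 119.5] 348 ((448.8634338378906, -67.44696044921875), (12.670235633850098, 8.930704116821289), 76.47418212890625) [443.43726328 -73.83197123  42.0323751 ] [454.27723965 -60.42578813  46.2869773 ]
switch_top 0.58 [308.0, 254.6] 129 ((540.66943359375, 55.3121337890625), (11.380707740783691, 7.905733108520508), 6.403859615325928) [535.08000119  50.99299989  42.70701714] [546.55314464  59.23051873  46.17119711]
switch_top 0.25 [127.6, 314.1] 63 ((637.6962890625, -175.81692504882812), (11.146657943725586, 6.677419185638428), 53.39945983886719) [ 634.4658395  -182.10321763   42.08510147] [ 643.69968027 -172.87531366   47.88410087]
```

View pics/w2.png

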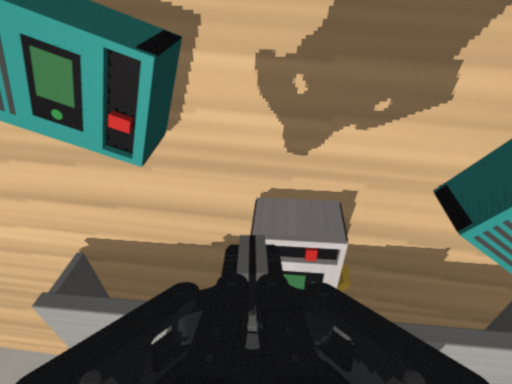

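```bash
python3 -m creep '[{"jaw":-1,"xyz":[0,0,0],"angular":[0,0,0]},{"jaw":-1,"xyz":[0,0,0],"angular":[0,0,0]},{"jaw":-1,"xyz":[0,0,0],"angular":[0,0,0]}]'; cat > g.py <<'E'
import sys
from h import *
from scipy.spatial.transform import Rotation as R
s=ctrl.read_state(); M=R.from_euler('xyz',s['tool_rot']).as_matrix()
y=.0735; S=R.from_euler('z',y)
ex,ey=S.as_matrix()[:,0],S.as_matrix()[:,1]
p=s['eef_pos']; print('shelf-aligned xs,ys,z',(p@ex).round(1),(p@ey).round(1),p[2].round(1),'F along',(s['force']@ex).round(2),(s['force']@ey).round(2),s['force'][2].round(2),'q',s['qpos'].round(2))
if len(sys.argv)>1:
    t=[float(a) for a in sys.argv[1:]]   # target xs ys z tilt
    d=S.apply(np.array(t[:3]))-p
    Rt=S*R.from_euler('xyz',[np.pi,0,np.pi])*R.from_euler('y',-t[3])
    print('tool shift',(M.T@d).round(1),'turn',(R.from_matrix(M).inv()*Rt).as_rotvec().round(3),'tool axes(cols)\n',(S.as_matrix().T@M).round(3))
E
python3 g.py 500 4.2 90 0.52
```

```text
clock: 8.0
eef_pos: [494.1, 14.1, 100.4]
tool_rot: [-3.031, 0.337, -3.056]
force: [-0.5, -0.4, -0.0]
width: 0.2
gripper_force: 0.0
shelf-aligned xs,ys,z 493.8 -22.2 100.4 F along -0.58 -0.38 -0.0 q [ 0.13  0.66 -0.45  2.36  1.94  0.45 -0.45]
tool shift [-2.7 27.5  9. ] turn [-0.105 -0.183  0.021] tool axes(cols)
 [[-0.944  0.025  0.33 ]
 [-0.011  0.994 -0.106]
 [-0.33  -0.104 -0.938]]
```

```bash
python3 -m creep '[{"jaw":-1,"xyz":[-3,27.5,9],"angular":[-0.105,-0.183,0.021]},{"jaw":-1,"xyz":[-3,27.5,9],"angular":[-0.105,-0.183,0.021]},{"jaw":-1,"xyz":[-3,27.5,9],"angular":[-0.105,-0.183,0.021]},{"jaw":-1,"xyz":[-3,27.5,9],"angular":[-0.105,-0.183,0.021]},{"jaw":-1,"xyz":[-3,27.5,9],"angular":[-0.105,-0.183,0.021]},{"jaw":-1,"xyz":[-3,27.5,9],"angular":[-0.105,-0.183,0.021]}]'; python3 g.py 500 4.2 33 0.4
```

```text
clock: 8.75
eef_pos: [506.2, 42.7, 92.2]
tool_rot: [-3.14, 0.516, -3.065]
force: [-0.4, -0.1, -0.0]
width: 0.1
gripper_force: 0.0
shelf-aligned xs,ys,z 508.0 5.5 92.2 F along -0.41 -0.05 -0.0 q [ 0.57  1.07 -1.25  2.47  2.04  1.14 -0.42]
tool shift [36.2 -1.2 47.5] turn [0.    0.116 0.003] tool axes(cols)
 [[-0.87  -0.003  0.494]
 [-0.003  1.     0.   ]
 [-0.494 -0.001 -0.87 ]]
```

```bash
python3 g.py 500 5 80 0.25 | tail -4; python3 -m creep '[{"jaw":-1,"xyz":[13,-0.5,6.5],"angular":[0,0.135,0]},{"jaw":-1,"xyz":[13,-0.5,6.5],"angular":[0,0.265,0]},{"jaw":-1,"xyz":[13,-0.5,6.5],"angular":[0,0.265,0]},{"jaw":-1,"xyz":[13,-0.5,6.5],"angular":[0,0.265,0]},{"jaw":-1,"xyz":[13,-0.5,6.5],"angular":[0,0.265,0]}]'; python3 g.py 500 5 34 0.25
```

```text
tool shift [13.  -0.4  6.7] turn [0.    0.266 0.003] tool axes(cols)
 [[-0.87  -0.003  0.494]
 [-0.003  1.     0.   ]
 [-0.494 -0.001 -0.87 ]]
clock: 9.38
eef_pos: [496.2, 40.5, 78.5]
tool_rot: [-3.14, 0.249, -3.065]
force: [-1.2, -0.5, -0.3]
width: 0.4
gripper_force: 0.0
shelf-aligned xs,ys,z 497.8 4.0 78.5 F along -1.25 -0.46 -0.34 q [ 0.57  1.   -1.18  2.27  1.62  0.92 -0.04]
tool shift [ 8.8  1.1 43.6] turn [-0.    -0.001  0.003] tool axes(cols)
 [[-0.969 -0.003  0.246]
 [-0.003  1.    -0.   ]
 [-0.246 -0.001 -0.969]]
```

Now I'll descend and approach the front face.

```bash
python3 -m creep '[{"jaw":-1,"xyz":[9,1,22],"angular":[0,0,0]},{"jaw":-1,"xyz":[9,1,43.5],"angular":[0,0,0]},{"jaw":-1,"xyz":[9,1,43.5],"angular":[0,0,0]},{"jaw":-1,"xyz":[9,1,43.5],"angular":[0,0,0]}]'; python3 g.py 510 5 34 0.25
```

```text
clock: 9.88
eef_pos: [498.8, 42.0, 34.7]
tool_rot: [3.141, 0.249, -3.067]
force: [0.3, -0.0, 1.0]
width: 0.3
gripper_force: 0.0
shelf-aligned xs,ys,z 500.6 5.3 34.7 F along 0.29 -0.03 0.97 q [ 0.54  1.09 -1.13  2.28  1.75  0.95 -0.13]
tool shift [-9.  -0.3  3. ] turn [ 0.001 -0.001  0.001] tool axes(cols)
 [[-0.969 -0.001  0.246]
 [-0.001  1.     0.001]
 [-0.246  0.    -0.969]]
```

```bash
python3 -m creep '[{"jaw":-1,"xyz":[-5,0,1.3],"angular":[0,0,0]},{"jaw":-1,"xyz":[-9,0,2.3],"angular":[0,0,0]},{"jaw":-1,"xyz":[-11.6,0,2.9],"angular":[0,0,0]}]'; python3 -m creep '[{"jaw":-1,"xyz":[-2,0,0.5],"angular":[0,0,0]},{"jaw":-1,"xyz":[-4,0,1],"angular":[0,0,0]},{"jaw":-1,"xyz":[-6,0,1.5],"angular":[0,0,0]}]'; python3 g.py;  python3 -m creep '[{"jaw":-1,"xyz":[-2,0,0.5],"angular":[0,0,0]},{"jaw":-1,"xyz":[-4,0,1],"angular":[0,0,0]},{"jaw":-1,"xyz":[-6,0,1.5],"angular":[0,0,0]}]'; python3 g.py
```

```text
clock: 10.25
eef_pos: [511.9, 42.4, 34.8]
tool_rot: [-3.141, 0.25, -3.068]
force: [-0.3, 0.8, -0.2]
width: 0.0
gripper_force: 0.0
clock: 10.62
eef_pos: [516.1, 42.8, 34.2]
tool_rot: [-3.141, 0.246, -3.067]
force: [-6.5, -1.1, 5.0]
width: 0.0
gripper_force: 3.4
shelf-aligned xs,ys,z 517.9 4.8 34.2 F along -6.53 -0.61 5.03 q [ 0.53  1.09 -1.12  2.23  1.72  0.94 -0.07]
clock: 11.0
eef_pos: [520.6, 43.5, 34.0]
tool_rot: [3.141, 0.244, -3.066]
force: [-8.3, -0.1, 5.6]
width: 0.3
gripper_force: 4.0
shelf-aligned xs,ys,z 522.4 5.2 34.0 F along -8.24 0.52 5.57 q [ 0.53  1.09 -1.12  2.22  1.71  0.93 -0.05]
```

```bash
for i in 1 2; do python3 -m creep '[{"jaw":-1,"xyz":[-2,0,0.5],"angular":[0,0,0]},{"jaw":-1,"xyz":[-4,0,1],"angular":[0,0,0]},{"jaw":-1,"xyz":[-6,0,1.5],"angular":[0,0,0]},{"jaw":-1,"xyz":[-7.75,0,2],"angular":[0,0,0]}]' >/dev/null; python3 g.py; done; for i in 1 2; do python3 -m creep '[{"jaw":-1,"xyz":[-1,0,0.25],"angular":[0,0,0]},{"jaw":-1,"xyz":[-2,0,0.5],"angular":[0,0,0]}]' >/dev/null; python3 g.py; done
```

```text
shelf-aligned xs,ys,z 530.4 5.3 33.9 F along -8.48 -0.53 6.25 q [ 0.53  1.1  -1.11  2.2   1.7   0.93 -0.03]
shelf-aligned xs,ys,z 538.4 5.4 34.0 F along -8.91 0.7 6.27 q [ 0.53  1.1  -1.11  2.17  1.69  0.93 -0.01]
shelf-aligned xs,ys,z 540.4 5.3 33.9 F along -8.16 -0.0 6.35 q [ 0.53  1.1  -1.11  2.17  1.68  0.93 -0.  ]
shelf-aligned xs,ys,z 542.5 5.3 33.9 F along -8.21 0.33 4.65 q [ 0.53  1.1  -1.11  2.16  1.68  0.93  0.  ]
```

```bash
for i in 1 2 3 4; do python3 -m creep '[{"jaw":-1,"xyz":[-1,0,0.25],"angular":[0,0,0]},{"jaw":-1,"xyz":[-2,0,0.5],"angular":[0,0,0]}]' >/dev/null; python3 g.py; done
```

```text
shelf-aligned xs,ys,z 544.6 5.3 33.9 F along -7.83 0.47 5.38 q [ 0.53  1.1  -1.11  2.16  1.68  0.92  0.01]
shelf-aligned xs,ys,z 546.6 5.3 34.0 F along -7.76 0.34 6.25 q [ 0.53  1.1  -1.11  2.15  1.67  0.92  0.02]
shelf-aligned xs,ys,z 548.7 5.3 34.0 F along -8.37 -0.49 5.67 q [ 0.52  1.1  -1.11  2.15  1.67  0.92  0.02]
shelf-aligned xs,ys,z 550.8 5.3 34.0 F along -7.22 0.02 6.12 q [ 0.52  1.1  -1.11  2.14  1.67  0.92  0.03]
```

```bash
for i in 1 2 3; do python3 -m creep '[{"jaw":-1,"xyz":[-1,0,0.25],"angular":[0,0,0]},{"jaw":-1,"xyz":[-2,0,0.5],"angular":[0,0,0]}]' >/dev/null; python3 g.py; done
```

```text
shelf-aligned xs,ys,z 552.8 5.3 34.0 F along -8.38 -1.23 6.22 q [ 0.52  1.1  -1.11  2.14  1.66  0.92  0.03]
shelf-aligned xs,ys,z 554.9 5.3 34.0 F along -7.77 0.75 6.76 q [ 0.52  1.1  -1.11  2.13  1.66  0.92  0.04]
shelf-aligned xs,ys,z 556.9 5.3 33.9 F along -9.36 0.39 5.91 q [ 0.52  1.1  -1.11  2.13  1.66  0.92  0.05]
```

```bash
for i in 1 2; do python3 -m creep '[{"jaw":-1,"xyz":[-1,0,0.25],"angular":[0,0,0]},{"jaw":-1,"xyz":[-2,0,0.5],"angular":[0,0,0]}]' >/dev/null; python3 g.py; done
```

```text
shelf-aligned xs,ys,z 558.1 5.3 33.9 F along -11.4 0.51 9.5 q [ 0.52  1.1  -1.11  2.12  1.65  0.92  0.05]
shelf-aligned xs,ys,z 559.3 5.4 33.9 F along -14.63 -1.23 11.63 q [ 0.52  1.1  -1.11  2.12  1.65  0.92  0.06]
```

```bash
python3 -m creep '[{"jaw":-1,"xyz":[-1,0,0.25],"angular":[0,0,0]},{"jaw":-1,"xyz":[-1,0,0.25],"angular":[0,0,0]},{"jaw":-1,"xyz":[-1,0,0.25],"angular":[0,0,0]}]' >/dev/null; python3 g.py;python3 -m creep '[{"jaw":-1,"xyz":[-0.5,0,0.1],"angular":[0,0,0]},{"jaw":-1,"xyz":[-0.5,0,0.1],"angular":[0,0,0]},{"jaw":-1,"xyz":[-0.5,0,0.1],"angular":[0,0,0]}]' >/dev/null; python3 g.py
```

```text
shelf-aligned xs,ys,z 560.0 5.4 33.8 F along -14.27 -0.71 10.47 q [ 0.52  1.1  -1.11  2.11  1.65  0.92  0.06]
shelf-aligned xs,ys,z 560.2 5.4 33.7 F along -14.54 -0.42 11.33 q [ 0.52  1.1  -1.11  2.11  1.65  0.92  0.06]
```

```bash
for i in 1 2; do python3 -m creep '[{"jaw":-1,"xyz":[-1.04,0,-0.05],"angular":[0,0,0]},{"jaw":-1,"xyz":[-2.1,0,-0.1],"angular":[0,0,0]},{"jaw":-1,"xyz":[-2.1,0,-0.1],"angular":[0,0,0]}]' >/dev/null; python3 g.py; done
```

```text
shelf-aligned xs,ys,z 561.9 5.2 33.8 F along -14.68 -0.68 7.22 q [ 0.52  1.1  -1.1   2.11  1.64  0.92  0.07]
shelf-aligned xs,ys,z 563.4 4.9 33.9 F along -14.64 -0.6 4.58 q [ 0.52  1.1  -1.1   2.1   1.64  0.92  0.08]
```

```bash
python3 -m creep '[{"jaw":-1,"xyz":[-1,0,0.1],"angular":[0,0,0]},{"jaw":-1,"xyz":[-2.2,0,0.2],"angular":[0,0,0]},{"jaw":-1,"xyz":[-2.2,0,0.2],"angular":[0,0,0]},{"jaw":-1,"xyz":[-2.2,0,0.2],"angular":[0,0,0]}]' >/dev/null; python3 g.py
```

```text
shelf-aligned xs,ys,z 564.9 4.9 33.9 F along -15.34 0.17 5.64 q [ 0.52  1.1  -1.1   2.1   1.63  0.92  0.08]
```

```bash
python3 -m creep '[{"jaw":-1,"xyz":[-1.2,0,0.2],"angular":[0,0,0]},{"jaw":-1,"xyz":[-1.2,0,0.2],"angular":[0,0,0]},{"jaw":-1,"xyz":[-1.2,0,0.2],"angular":[0,0,0]}]' >/dev/null; python3 g.py
```

```text
shelf-aligned xs,ys,z 565.5 4.9 33.9 F along -17.48 -0.5 6.65 q [ 0.52  1.1  -1.1   2.1   1.63  0.92  0.09]
```

```bash
python3 -m creep '[{"jaw":-1,"xyz":[2,0,-0.5],"angular":[0,0,0]},{"jaw":-1,"xyz":[5,0,-1.2],"angular":[0,0,0]},{"jaw":-1,"xyz":[20,0,-5],"angular":[0,0,0]},{"jaw":-1,"xyz":[45,0,-11],"angular":[0,0,0]},{"jaw":-1,"xyz":[58,0,-70],"angular":[0,0,0]},{"jaw":-1,"xyz":[58,0,-90],"angular":[0,0,0]},{"jaw":-1,"xyz":[58,0,-90],"angular":[0,0,0]}]'; python3 g.py; python3 - <<'E'
from h import *
ex=np.array([np.cos(.0735),np.sin(.0735)]); ey=np.array([-ex[1],ex[0]])
a,P=cloud('wrist'); save(a,'w3.png')
for n in ('charger','switch_top'):
  for r in silhouettes('wrist',n)[:4]:
    p=P[r['pixels']]; p=p[(p[:,2]>43)&(p[:,2]<49)]
    if len(p)>20: q=np.c_[p[:,:2]@ex,p[:,:2]@ey]; print(n,r['score'],r['xy'],len(p),np.percentile(q,[1,50,99],axis=0).round(1).tolist(),np.median(p[:,2]).round(1))
E
```

```text
clock: 18.0
eef_pos: [493.8, 41.1, 110.6]
tool_rot: [-3.14, 0.252, -3.067]
force: [0.6, -1.0, -0.0]
width: 0.2
gripper_force: 0.0
shelf-aligned xs,ys,z 495.4 4.8 110.6 F along 0.51 -1.0 -0.01 q [ 0.58  0.91 -1.19  2.27  1.53  0.88  0.02]
charger 0.84 [461.3, 178.9] 8107 [[453.0, 110.6], [503.0, 151.2], [548.7, 183.8]] 44.9
charger 0.84 [60.7, 83.1] 8571 [[396.0, -141.4], [427.7, -113.0], [468.7, -75.8]] 44.8
charger 0.66 [223.4, 252.7] 179 [[573.4, -30.2], [577.5, -22.9], [588.1, 37.5]] 44.6
switch_top 0.63 [72.3, 118.4] 313 [[439.3, -107.2], [444.1, -100.9], [449.8, -94.8]] 44.6
```

View pics/w3.png

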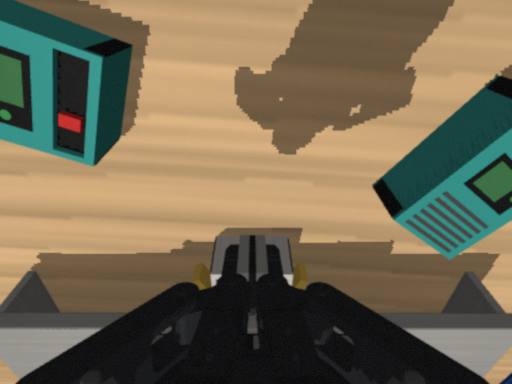

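The charger sits between the rails, at columns 213–293 and rows 235–280, and the shut fingers hide its slot. I'll tilt the tool, open the jaws and look again.

```bash
python3 g.py 540 4.5 120 0.48 | sed -n 2p; python3 -m creep '[{"jaw":1,"xyz":[-45.5,0,2],"angular":[0,-0.11,0]},{"jaw":1,"xyz":[-45.5,0,2],"angular":[0,-0.228,0]},{"jaw":1,"xyz":[-45.5,0,2],"angular":[0,-0.228,0]},{"jaw":1,"xyz":[-45.5,0,2],"angular":[0,-0.228,0]},{"jaw":1,"xyz":[-45.5,0,2],"angular":[0,-0.228,0]},{"jaw":1,"xyz":[-45.5,0,2],"angular":[0,-0.228,0]}]'; python3 g.py; cat > look.py <<'E'
from h import *
ex=np.array([np.cos(.0735),np.sin(.0735)]); ey=np.array([-ex[1],ex[0]])
a,P=cloud('wrist'); save(a,'w4.png')
xs=P[...,:2]@ex; ys=P[...,:2]@ey; Z=P[...,2]
h=cv2.cvtColor(a,cv2.COLOR_RGB2HSV)
box=(xs>560)&(xs<640)&(abs(ys-4)<45)&(Z>36)&(Z<50)
def pr(n,m): print(n,m.sum(),[np.percentile(w[m],[1,50,99]).round(1) for w in (xs,ys,Z)] if m.sum()>5 else '')
pr('top+',box&(Z>43)); 
pr('red',box&((h[...,0]<8)|(h[...,0]>172))&(h[...,1]>140))
pr('slot floor',box&(Z<42.3)&(a.max(-1)<60))
pr('dark',box&(a.max(-1)<45)&(xs<605))
for r in silhouettes('wrist','switch_top')[:4]: pr('sw %.2f'%r['score'],r['pixels'])
E
python3 look.py
```

```text
tool shift [-46.7  -0.    0. ] turn [-0.001 -0.232 -0.   ] tool axes(cols)
clock: 18.9
eef_pos: [537.9, 44.4, 118.6]
tool_rot: [-3.141, 0.477, -3.068]
force: [-0.3, -0.6, 0.3]
width: 85.1
gripper_force: 0.0
shelf-aligned xs,ys,z 539.7 4.8 118.6 F along -0.32 -0.61 0.35 q [ 0.56  0.93 -1.17  2.34  1.91  0.92 -0.28]
top+ 2832 [array([573.9, 601.9, 626.3]), array([-29.5,   5.6,  37.3]), array([43.2, 45.8, 47. ])]
red 128 [array([583.2, 588.2, 596.8]), array([ 9.7, 14.3, 19.8]), array([40.7, 45.6, 46.6])]
slot floor 534 [array([574.9, 591.9, 598. ]), array([-25.3,   0. ,  33.8]), array([39.7, 41. , 41.9])]
dark 428 [array([587.7, 592.3, 596.9]), array([-24.9,  -0.8,  33.3]), array([40. , 41. , 41.9])]
```

View pics/w4.png

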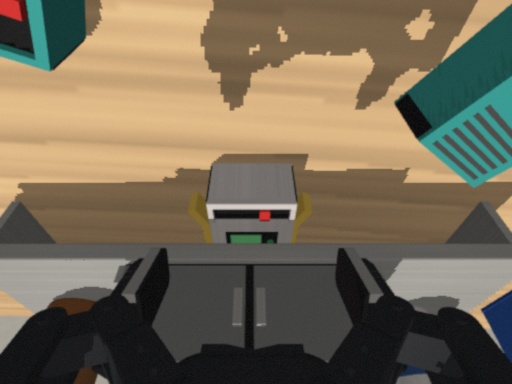

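The open-jaw view shows the docked charger: front top edge at row 205, slot at row 214, and the red switch at (264,215), still off. I'll close the jaws, tilt to 0.55 and hover above the right part of the slot.

```bash
python3 g.py 585.7 -8 90 0.55 | sed -n 2p; python3 -m creep '[{"jaw":-1,"xyz":[0,0,0],"angular":[0,-0.07,0]},{"jaw":-1,"xyz":[0,-12.8,0],"angular":[0,-0.07,0]},{"jaw":-1,"xyz":[0,-12.8,0],"angular":[0,-0.07,0]},{"jaw":-1,"xyz":[0,-12.8,0],"angular":[0,-0.07,0]},{"jaw":-1,"xyz":[0,-12.8,0],"angular":[0,-0.07,0]}]'; python3 g.py 585.7 -8 80 0.55
```

```text
tool shift [-28.  -12.7  46.6] turn [-0.    -0.073 -0.   ] tool axes(cols)
clock: 19.62
eef_pos: [538.7, 31.7, 118.7]
tool_rot: [-3.142, 0.547, -3.068]
force: [0.2, -0.4, -0.3]
width: -0.0
gripper_force: 0.0
shelf-aligned xs,ys,z 539.6 -7.9 118.7 F along 0.18 -0.42 -0.29 q [ 0.59  0.96 -1.17  2.4   2.05  0.97 -0.38]
tool shift [-19.2  -0.1  57. ] turn [-0.    -0.003 -0.   ] tool axes(cols)
 [[-0.854  0.     0.52 ]
 [ 0.     1.    -0.   ]
 [-0.52  -0.    -0.854]]
```

```bash
python3 -m creep '[{"jaw":-1,"xyz":[-7,0,20],"angular":[0,0,0]},{"jaw":-1,"xyz":[-14,0,40],"angular":[0,0,0]},{"jaw":-1,"xyz":[-19.2,0,57],"angular":[0,0,0]},{"jaw":-1,"xyz":[-19.2,0,57],"angular":[0,0,0]},{"jaw":-1,"xyz":[-19.2,0,57],"angular":[0,0,0]}]'; python3 g.py 585.7 -8 66.5 0.55
```

```text
clock: 20.25
eef_pos: [583.8, 35.4, 79.6]
tool_rot: [3.141, 0.546, -3.067]
force: [0.1, 0.2, 0.6]
width: -0.1
gripper_force: 0.0
shelf-aligned xs,ys,z 584.8 -7.6 79.6 F along 0.12 0.14 0.56 q [ 0.56  1.05 -1.1   2.29  2.11  0.97 -0.33]
tool shift [ 6.  -0.4 11.6] turn [ 0.001 -0.004  0.001] tool axes(cols)
 [[-0.855 -0.001  0.519]
 [-0.001  1.     0.001]
 [-0.519  0.    -0.855]]
```

```bash
python3 -m creep '[{"jaw":-1,"xyz":[3,0,6],"angular":[0,0,0]},{"jaw":-1,"xyz":[6,-0.4,11.6],"angular":[0,0,0]},{"jaw":-1,"xyz":[6,-0.4,11.6],"angular":[0,0,0]}]'>/dev/null; python3 g.py; python3 -m creep '[{"jaw":-1,"xyz":[0.5,0,0.9],"angular":[0,0,0]},{"jaw":-1,"xyz":[1,0,1.7],"angular":[0,0,0]},{"jaw":-1,"xyz":[1,0,1.7],"angular":[0,0,0]}]'>/dev/null; python3 g.py
```

```text
shelf-aligned xs,ys,z 585.7 -8.5 66.0 F along -0.2 0.23 0.49 q [ 0.55  1.09 -1.09  2.29  2.14  0.99 -0.34]
shelf-aligned xs,ys,z 586.2 -8.4 64.7 F along 0.39 -0.22 0.21 q [ 0.55  1.09 -1.09  2.29  2.14  0.99 -0.34]
```

```bash
python3 -m creep '[{"jaw":-1,"xyz":[0.4,0,0.7],"angular":[0,0,0]},{"jaw":-1,"xyz":[0.4,0,0.7],"angular":[0,0,0]}]'>/dev/null; python3 g.py; for i in 1 2 3; do python3 -m creep '[{"jaw":-1,"xyz":[0,1.5,0],"angular":[0,0,0]},{"jaw":-1,"xyz":[0,3,0],"angular":[0,0,0]}]'>/dev/null; python3 g.py; done
```

```text
shelf-aligned xs,ys,z 586.2 -8.4 63.9 F along 0.4 -0.26 -0.49 q [ 0.55  1.09 -1.09  2.29  2.15  0.99 -0.34]
shelf-aligned xs,ys,z 586.2 -5.2 63.9 F along -0.34 0.27 0.13 q [ 0.54  1.09 -1.09  2.29  2.14  1.   -0.35]
shelf-aligned xs,ys,z 586.2 -2.2 63.9 F along -0.65 -0.34 -0.46 q [ 0.54  1.09 -1.09  2.29  2.14  1.   -0.35]
shelf-aligned xs,ys,z 586.2 0.8 63.9 F along -0.1 -0.09 -0.23 q [ 0.53  1.09 -1.09  2.29  2.14  1.   -0.36]
```

```bash
for i in 1 2 3; do python3 -m creep '[{"jaw":-1,"xyz":[0,1.5,0],"angular":[0,0,0]},{"jaw":-1,"xyz":[0,3,0],"angular":[0,0,0]}]'>/dev/null; python3 g.py; done
```

```text
shelf-aligned xs,ys,z 586.2 3.7 63.9 F along -0.04 -0.32 -0.69 q [ 0.52  1.09 -1.09  2.29  2.14  1.01 -0.36]
shelf-aligned xs,ys,z 586.2 6.3 63.9 F along -0.74 -0.89 0.37 q [ 0.52  1.1  -1.09  2.29  2.14  1.01 -0.37]
shelf-aligned xs,ys,z 586.2 9.6 63.9 F along 0.12 -1.55 -0.3 q [ 0.51  1.1  -1.09  2.29  2.13  1.02 -0.37]
```

```bash
for i in 1 2 3 4; do python3 -m creep '[{"jaw":-1,"xyz":[0,1,0],"angular":[0,0,0]},{"jaw":-1,"xyz":[0,2,0],"angular":[0,0,0]}]'>/dev/null; python3 g.py; done
```

```text
shelf-aligned xs,ys,z 586.2 11.7 63.9 F along -0.79 -1.72 0.31 q [ 0.51  1.1  -1.09  2.29  2.13  1.02 -0.37]
shelf-aligned xs,ys,z 586.2 13.7 63.9 F along 0.23 -0.49 -0.21 q [ 0.5   1.1  -1.09  2.29  2.13  1.02 -0.38]
shelf-aligned xs,ys,z 586.2 15.7 63.9 F along -0.09 -0.44 0.28 q [ 0.5   1.1  -1.1   2.29  2.13  1.03 -0.38]
shelf-aligned xs,ys,z 586.1 16.8 63.8 F along -1.93 -3.95 1.41 q [ 0.49  1.1  -1.1   2.29  2.13  1.03 -0.38]
```

```bash
python3 -m creep '[{"jaw":-1,"xyz":[0,0.5,0],"angular":[0,0,0]},{"jaw":-1,"xyz":[0,1,0],"angular":[0,0,0]},{"jaw":-1,"xyz":[0,1,0],"angular":[0,0,0]}]'>/dev/null; python3 g.py; python3 -m creep '[{"jaw":-1,"xyz":[0,-3,0],"angular":[0,0,0]},{"jaw":-1,"xyz":[-7,-3,-12],"angular":[0,0,0]},{"jaw":-1,"xyz":[-5,-3,-40],"angular":[0,0,0]},{"jaw":1,"xyz":[15,-3,-72],"angular":[0,0,0]},{"jaw":1,"xyz":[15,-3,-72],"angular":[0,0,0]},{"jaw":1,"xyz":[15,-3,-72],"angular":[0,0,0]},{"jaw":1,"xyz":[15,-3,-72],"angular":[0,0,0]}]'; sed -i 's/w4.png/w5.png/' look.py; python3 look.py; python3 g.py
```

```text
shelf-aligned xs,ys,z 585.9 18.5 63.8 F along -2.63 -4.25 1.86 q [ 0.49  1.1  -1.1   2.29  2.13  1.03 -0.38]
clock: 25.0
eef_pos: [534.1, 55.3, 117.6]
tool_rot: [3.141, 0.547, -3.069]
force: [0.6, 0.1, -0.1]
width: 72.3
gripper_force: 0.0
top+ 2711 [array([572.5, 601.1, 627.1]), array([-27.6,   6.9,  39.4]), array([43.2, 45.6, 46.7])]
red 117 [array([582.4, 587.5, 596.8]), array([24. , 28.4, 33.8]), array([40.2, 45.4, 46.3])]
slot floor 426 [array([574.1, 591.2, 596.5]), array([-23.2,   1.7,  36. ]), array([39.5, 40.8, 41.8])]
dark 381 [array([587.1, 591.2, 596.4]), array([-22.6,   2.4,  35.3]), array([40. , 40.9, 41.8])]
sw 0.56 117 [array([582.4, 587.5, 595.1]), array([24. , 27.9, 32.1]), array([42. , 45.5, 46.3])]
shelf-aligned xs,ys,z 536.4 15.8 117.4 F along 0.05 -0.06 -0.43 q [ 0.52  0.96 -1.17  2.41  2.04  1.01 -0.44]
```

View pics/w5.png

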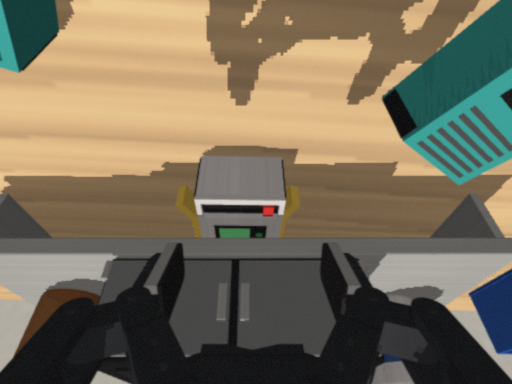

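The red switch, at (268,211), is now fully left: 22.5 mm from the charger's middle. The charger may have crept back 1–2 mm, so I'll press it home again to be sure it bears on the block.

```bash
python3 g.py 538 6 70 0.25|sed -n 2p; python3 -m creep '[{"jaw":-1,"xyz":[0,-5,0],"angular":[0,0.15,0]},{"jaw":-1,"xyz":[0,-9.8,0],"angular":[0,0.3,0]},{"jaw":-1,"xyz":[11,-9.8,20],"angular":[0,0.3,0]},{"jaw":-1,"xyz":[23,-9.8,40],"angular":[0,0.3,0]},{"jaw":-1,"xyz":[23,-9.8,40],"angular":[0,0.3,0]},{"jaw":-1,"xyz":[23,-9.8,40],"angular":[0,0.3,0]}]' ; python3 g.py 540 6 34 0.25
```

```text
tool shift [23.3 -9.8 41.3] turn [ 0.     0.297 -0.   ] tool axes(cols)
clock: 25.85
eef_pos: [535.3, 45.7, 71.8]
tool_rot: [3.141, 0.247, -3.067]
force: [0.1, 0.4, 0.3]
width: -0.3
gripper_force: 0.0
shelf-aligned xs,ys,z 537.2 6.3 71.8 F along 0.14 0.43 0.32 q [ 0.49  0.94 -1.01  2.17  1.57  0.78  0.04]
tool shift [ 6.5 -0.3 37.4] turn [ 0.001 -0.003  0.001] tool axes(cols)
 [[-0.97  -0.001  0.244]
 [-0.001  1.     0.001]
 [-0.244  0.    -0.97 ]]
```

```bash
python3 -m creep '[{"jaw":-1,"xyz":[3,0,19],"angular":[0,0,0]},{"jaw":-1,"xyz":[6.5,0,37.4],"angular":[0,0,0]},{"jaw":-1,"xyz":[6.5,0,37.4],"angular":[0,0,0]},{"jaw":-1,"xyz":[-2.5,0,39.6],"angular":[0,0,0]},{"jaw":-1,"xyz":[-7,0,40.6],"angular":[0,0,0]},{"jaw":-1,"xyz":[-7,0,40.6],"angular":[0,0,0]}]'>/dev/null; python3 g.py; for i in 1 2 3; do python3 -m creep '[{"jaw":-1,"xyz":[-1,0,0.2],"angular":[0,0,0]},{"jaw":-1,"xyz":[-2,0,0.4],"angular":[0,0,0]},{"jaw":-1,"xyz":[-2,0,0.4],"angular":[0,0,0]}]'>/dev/null; python3 g.py; done
```

```text
shelf-aligned xs,ys,z 554.8 5.8 34.6 F along -0.51 0.57 0.44 q [ 0.46  1.02 -0.97  2.14  1.66  0.78  0.  ]
shelf-aligned xs,ys,z 555.8 5.9 33.9 F along -0.21 0.69 1.0 q [ 0.46  1.02 -0.97  2.13  1.65  0.78  0.01]
shelf-aligned xs,ys,z 558.0 5.9 34.0 F along 0.45 -0.07 0.72 q [ 0.46  1.02 -0.97  2.13  1.65  0.78  0.02]
shelf-aligned xs,ys,z 559.3 5.9 34.0 F along -2.82 -0.83 0.87 q [ 0.46  1.02 -0.97  2.12  1.64  0.78  0.02]
```

```bash
for i in 1 2 3; do python3 -m creep '[{"jaw":-1,"xyz":[-1,0,0.1],"angular":[0,0,0]},{"jaw":-1,"xyz":[-2,0,0.2],"angular":[0,0,0]},{"jaw":-1,"xyz":[-2,0,0.2],"angular":[0,0,0]}]'>/dev/null; python3 g.py; done
```

```text
shelf-aligned xs,ys,z 559.6 5.9 33.9 F along -6.63 -1.19 5.11 q [ 0.46  1.02 -0.97  2.12  1.64  0.78  0.03]
shelf-aligned xs,ys,z 559.8 5.8 33.9 F along -12.24 -1.79 7.8 q [ 0.46  1.02 -0.97  2.12  1.63  0.78  0.04]
shelf-aligned xs,ys,z 561.0 5.8 33.9 F along -13.91 -1.92 7.26 q [ 0.46  1.02 -0.97  2.11  1.63  0.78  0.04]
```

```bash
for i in 1 2; do python3 -m creep '[{"jaw":-1,"xyz":[-1,0,0],"angular":[0,0,0]},{"jaw":-1,"xyz":[-1.8,0,0],"angular":[0,0,0]},{"jaw":-1,"xyz":[-1.8,0,0],"angular":[0,0,0]}]'>/dev/null; python3 g.py; done
```

```text
shelf-aligned xs,ys,z 562.2 5.6 34.0 F along -14.04 -0.31 5.59 q [ 0.46  1.02 -0.97  2.11  1.62  0.78  0.05]
shelf-aligned xs,ys,z 563.5 5.4 34.0 F along -14.23 -0.45 5.02 q [ 0.46  1.02 -0.96  2.1   1.61  0.78  0.06]
```

```bash
python3 -m creep '[{"jaw":-1,"xyz":[-1,0,0.1],"angular":[0,0,0]},{"jaw":-1,"xyz":[-1.8,0,0.2],"angular":[0,0,0]},{"jaw":-1,"xyz":[-1.8,0,0.2],"angular":[0,0,0]}]'>/dev/null; python3 g.py;  python3 -m creep '[{"jaw":-1,"xyz":[1,0,-0.2],"angular":[0,0,0]},{"jaw":-1,"xyz":[2,0,-0.5],"angular":[0,0,0]},{"jaw":-1,"xyz":[3,0,-0.7],"angular":[0,0,0]},{"jaw":-1,"xyz":[4,0,-1],"angular":[0,0,0]},{"jaw":-1,"xyz":[6,0,-1.5],"angular":[0,0,0]},{"jaw":-1,"xyz":[8,0,-2],"angular":[0,0,0]},{"jaw":-1,"xyz":[20,0,-5],"angular":[0,0,0]},{"jaw":-1,"xyz":[40,0,-10],"angular":[0,0,0]},{"jaw":1,"xyz":[50,-10,-70],"angular":[0,0,0]},{"jaw":1,"xyz":[45,-10,-90],"angular":[0,-0.15,0]},{"jaw":1,"xyz":[20,-10,-90],"angular":[0,-0.28,0]},{"jaw":1,"xyz":[20,-10,-90],"angular":[0,-0.28,0]}]'; python3 -m creep '[{"jaw":1,"xyz":[0,0,0],"angular":[0,0,0]},{"jaw":1,"xyz":[0,0,0],"angular":[0,0,0]}]'; sed -i 's/w5.png/w6.png/' look.py; python3 look.py; python3 g.py
```

```text
shelf-aligned xs,ys,z 564.5 5.3 34.1 F along -15.87 -1.03 4.74 q [ 0.45  1.02 -0.96  2.1   1.61  0.78  0.06]
clock: 31.48
eef_pos: [528.9, 35.7, 118.9]
tool_rot: [3.141, 0.527, -3.066]
force: [0.2, 0.0, -0.8]
width: 72.2
gripper_force: 0.0
clock: 31.72
eef_pos: [529.3, 34.9, 118.7]
tool_rot: [-3.142, 0.526, -3.069]
force: [-0.4, -0.5, -0.4]
width: 85.5
gripper_force: 0.0
top+ 2573 [array([574.3, 602.4, 628. ]), array([-29.5,   5.4,  37.3]), array([43.1, 45.8, 47. ])]
red 104 [array([583. , 588.8, 596.2]), array([21.8, 26.1, 32.2]), array([40.7, 45.7, 46.4])]
slot floor 419 [array([574.7, 593.1, 598.6]), array([-29.6,  -1.5,  37.3]), array([38.3, 40.9, 41.9])]
dark 356 [array([588.6, 592.8, 597.3]), array([-24.6,  -1.5,  33.1]), array([40.1, 41. , 41.9])]
sw 0.72 838 [array([nan, nan, nan]), array([nan, nan, nan]), array([nan, nan, nan])]
sw 0.56 117 [array([nan, nan, nan]), array([nan, nan, nan]), array([nan, nan, nan])]
shelf-aligned xs,ys,z 530.2 -4.1 118.6 F along 0.5 0.19 0.59 q [ 0.54  0.89 -1.07  2.41  2.07  0.88 -0.45]
```

```bash
python3 -c "
from cell import ctrl; print(ctrl.finish_job())"
```

```text
the job is handed in; nothing more can be done
None
```

The charger is docked between the rails and left bearing on the sprung block, its switch measures fully on, the arm is clear, and I handed the job in at about 32 s (no verdict was returned).

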